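Click two thermostat thumbwheels to the middle setting

TASK

The two drying-cupboard thermostats on the worktop are set to opposite extremes; set both to the middle. Lay a fingertip on top of each knurled wheel and roll it one click, until its white bar sits at the very top, level with the broad index ridges, then take the finger away. Only roll the wheels: do not pick up or shift the units, and leave the pot, the carton and the peg alone.

Things in the scene. Friction and masses are not known exactly. Their poses are not given: they have to be found in the camera images.
- unit_wide: Thermostat, loose grey plastic box on 4 feet, the wider of the two; about 0.9 kg, 112 mm long (x), 70 mm wide (y), 39 mm high. In its top a black knurled wheel: axle along y 42 mm up, radius 35 mm, 42 mm wide, between two rounded cheeks (13 mm thick) 5.5 mm lower than its rim. Origin: centre of the underside; z up, x the rolling direction, away from the robot at yaw 0, y left.
- top_wide (a point): Fixed to the wide unit, 77 mm above its origin: top of the wheel's rim. A fingertip pressed down here and moved along the unit's x turns the wheel by friction, one click per 24.5 mm of travel without slip; it takes about 2 N along the rim. The sprung wheel sinks up to 4 mm under the finger: 2.5 N to start, 8.5 N at the stop. Axes as the unit's.
- wheel_wide (a joint): Angle of the wide unit's wheel, rad. Clicks at -0.7, 0 (middle), +0.7, stops just beyond; released, it springs to a click (the middle one if within 0.35 of 0). Grows as the top of the wheel rolls toward the unit's +x. A white bar 5 mm wide across the rim is at the very top at 0, toward -x at -0.7, toward +x at +0.7; a broad black ridge on each cheek marks the top. Starts at -0.7.
- unit_narrow: Thermostat, loose grey plastic box on 4 feet, the narrower of the two; about 0.9 kg, 112 mm long (x), 53 mm wide (y), 39 mm high. In its top a black knurled wheel: axle along y 42 mm up, radius 35 mm, 25 mm wide, between two rounded cheeks (13 mm thick) 5.5 mm lower than its rim. Origin: centre of the underside; z up, x the rolling direction, away from the robot at yaw 0, y left.
- top_narrow (a point): Fixed to the narrow unit, 77 mm above its origin: top of the wheel's rim. A fingertip pressed down here and moved along the unit's x turns the wheel by friction, one click per 24.5 mm of travel without slip; it takes about 2 N along the rim. The sprung wheel sinks up to 4 mm under the finger: 2.5 N to start, 8.5 N at the stop. Axes as the unit's.
- wheel_narrow (a joint): Angle of the narrow unit's wheel, rad. Clicks at -0.7, 0 (middle), +0.7, stops just beyond; released, it springs to a click (the middle one if within 0.35 of 0). Grows as the top of the wheel rolls toward the unit's +x. A white bar 5 mm wide across the rim is at the very top at 0, toward -x at -0.7, toward +x at +0.7; a broad black ridge on each cheek marks the top. Starts at +0.7.
- polish_pot: Bystander: low round pot, 69 mm across, 41 mm high, standing behind the units; origin at the centre of its underside.
- soap_box: Bystander: upright soap powder carton, 55x74x112 mm, standing behind to the left; origin at the centre of its underside.
- peg: Bystander: wooden clothes peg, 15x72x12 mm, lying behind the units between pot and carton; origin at the centre of its underside.

How it is judged:
At the end, for the whole second after the job is handed in: Both wheels rest in their middle click (within 0.12 rad of 0, still); both units stand upright within 30 mm of where they stood; pot, carton and peg are within 30 mm of where they were (value of joint wheel_wide between -0.12 and 0.12 rad and velocity of joint wheel_wide between -0.1 and 0.1 rad/s and distance of each of unit_wide, unit_narrow, polish_pot, soap_box, peg from where it was at the start of the episode below 0.03 m and angle between each of unit_wide, unit_narrow's own z axis and vertical below 0.06 rad and linear speed of each of unit_wide, unit_narrow below 0.02 m/s and value of joint wheel_narrow between -0.12 and 0.12 rad and velocity of joint wheel_narrow between -0.1 and 0.1 rad/s); the robot touches nothing.
It fails at once if a thermostat unit is lifted off the worktop (more than 12 mm) or tipped (height (world z) of any of unit_wide, unit_narrow above 0.012 m or angle between any of unit_wide, unit_narrow's own z axis and vertical above 0.25 rad).
It fails at once if the pot, the carton or the peg is lifted (more than 15 mm) or moved more than 30 mm (height (world z) of any of polish_pot, soap_box, peg above 0.015 m or distance of any of polish_pot, soap_box, peg from where it was at the start of the episode above 0.03 m).
It also fails if it takes over 48 s, if anything falls off the work surface, if the arm or the gripper's body presses on something with over 40 N, if the wrist force passes 120 N, or if a joint passes its speed limit or range.

ROBOT

A 6-joint arm with a two-finger parallel gripper is mounted at the origin on a cart in front of the work surface, level with it; the furniture and walls round the work are solid. World frame = base frame: x ahead of the robot, y to its left, z up, the work surface at z = 0. Lengths are in m, angles in rad, forces in N, time in s.
With the tool pointing down it reaches from about 0.25 to 0.8 m from the base axis. Payload 3.9 kg.
Tool frame: the origin (TCP) lies where the fingers leave the gripper's body, on its centre line; the fingertips stand 73 mm ahead of it and the grasp point (between the pads) lies 54 mm ahead of it; z points along the fingers, y is the line along which they close (so a half turn about z gives the same grasp; the last joint's range is limited). The gripper opens to 85 mm and grips with 20 to 120 N. Pads are 22 mm wide; open, the fingers measure 114 mm over their backs; the gripper's body (76 mm by 85 mm) begins 54 mm behind the grasp point. The pads swing forward as they close: fully open they stand 13 mm farther back than shut.
Start: joints at [1.275, 0.26, -0.138, 1.173, 0, 1.571], TCP at [0.153, 0.502, 0.304] pointing down, gripper open.
Joint ranges: [-2.78, 2.78], [-0.83, 1.72], [-1.28, 1.37], [-1.9, 2.12], [-1.57, 1.48], [-3.14, 3.14]. Speed limits (rad/s): [2.57, 2.57, 3.14, 3.14, 3.14, 3.14].

INTERFACE

Orientations are given as a rotation vector (axis times angle).
In Python, from plant import arm gives the robot as it stands. The module is installed in compiled form; this text tells all that it offers. Calls block until the motion is done:
- arm.move_ptp(position, orientation): joint-space move of the TCP to a pose.
- arm.movel(position, frame=None, feed=0.15, f_stop=None): straight line of the TCP; frame=None keeps the orientation; feed is the mean speed in m/s. With f_stop (N) it stops when the force on the tool has changed by that much, and returns True; else False.
- arm.move_joints(angles): joint-space move.
- arm.let_go() and arm.grab(): open the fingers fully, or close them until they stop; the grip force is fixed at half the most.
- arm.dwell(seconds).
- arm.ik(position, orientation): joint angles nearest the present ones, or None.
- arm.sense(): the state.
- arm.camera(name): name is "side" or "top"; returns (picture, depth): 480x640x3 uint8, red, green, blue; 480x640 float32, m along the optical axis (not along the pixel's ray), 0 where there is no reading.
- arm.camera_params(name): a dict with "intrinsics" (3x3 intrinsics, pixels), "k1" (the pictures are not rectified: a ray, as slopes to the right and down, at radius r is drawn at 1 + k1 r^2 times it, then the intrinsics apply), "rvec" (rotation vector, rad) and "tvec" (3), from world to camera coordinates, as OpenCV has them. Camera axes: x right, y down, z forward; pixel columns grow to the right and rows downward; lengths in m; the calibration is good to about 2 mm. A picture is of the moment at which its call begins. camera_params takes no time and is no camera call.
A pose or a line that the arm cannot do raises arm.MotionError and nothing moves.
- arm.close_job(): hands the job in; it is judged then, once.
The state is a dict: "time_s": time; "joint_pos": joint angles; "dq": joint speeds; "tau": joint torques, N m; "ee_pos": TCP position; "ee_rot": TCP orientation; "ft_force": force on the tool from outside, world axes, zero at the start; "moment": the same for the moment, N m; "gripper_width": opening from 0.0 (shut) to 1.0 (fully open); "grip_force": force on a finger pad.
Only numpy, scipy, OpenCV 4.12 (cv2) and the standard library are available. Lean on these libraries where they do the work, as an engineer would, in place of code of your own. Each camera call takes 0.05 s, during which the arm holds its last target. There are 200 camera calls.

## Working session

There is one attempt and no reset: what is moved stays moved. The work goes in short steps, each a Python script; the robot and the scene stay as the last script left them, time stands still between calls to the robot, and variables do not carry over. Pictures are saved under pics/ and viewed, at most 10 in all, crops included, and the job is handed in when it is done.

```bash
mkdir -p pics; python3 - <<'E'
from plant import arm
import cv2,numpy as np
for n in("top","side"):
    p,d=arm.camera(n); cv2.imwrite(f"pics/{n}0.png",p[:,:,::-1]); np.save(f"{n}_d.npy",d)
    print(n,arm.camera_params(n))
s=arm.sense();print(s["time_s"],s["ee_pos"],s["ee_rot"],s["ft_force"])
E
```

```text
top {'intrinsics': array([[546.14741373,   0.        , 329.45943799],
       [  0.        , 546.14741373, 240.91948905],
       [  0.        ,   0.        ,   1.        ]]), 'k1': -0.00309648208067055, 'rvec': array([ 2.18683675, -2.14003894,  0.11771956]), 'tvec': array([0.18870224, 0.55818546, 0.88235508])}
side {'intrinsics': array([[448.135685  ,   0.        , 316.55998878],
       [  0.        , 448.135685  , 241.49269452],
       [  0.        ,   0.        ,   1.        ]]), 'k1': -0.06832818152353283, 'rvec': array([ 1.80682444, -1.84061498,  0.64963543]), 'tvec': array([0.23178983, 0.49564412, 0.55372986])}
0.1 [0.15290328 0.50171835 0.30313054] [-4.62936463e-01 -3.10705658e+00  2.82380094e-03] [-0.04509761 -0.4714541  -0.05745461]
```

View pics/top0.png

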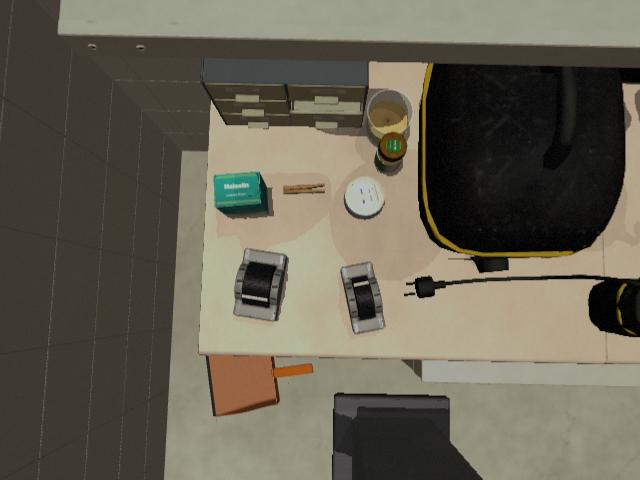

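View pics/side0.png

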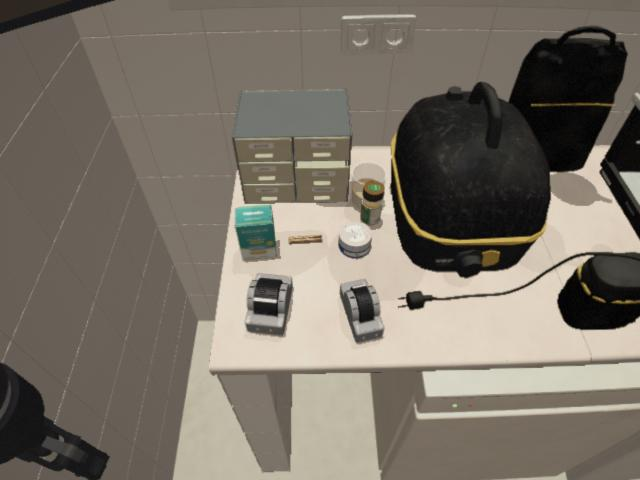

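The top view shows the wide unit at about (261,285), with its bar toward the robot, and the narrow unit at about (362,298). Pot, peg and carton stand behind them. Next I'll locate both units from the depth image.

```bash
cat >h.py <<'E'
import numpy as np,cv2
from plant import arm
from scipy.spatial.transform import Rotation as R
def cloud(n,d):
    c=arm.camera_params(n);K=c["intrinsics"]
    v,u=np.mgrid[:480,:640]
    uv=cv2.undistortPoints(np.stack([u,v],-1).reshape(-1,1,2).astype(float),K,np.array([c["k1"],0,0,0])).reshape(480,640,2)
    P=np.dstack([uv*d[...,None],d])
    return (P-c["tvec"])@R.from_rotvec(c["rvec"]).as_matrix()
E
cat >m.py <<'E'
from h import *
for n,boxes in (("top",dict(wide=(225,240,295,328),narrow=(333,255,390,340))),("side",dict(wide=(235,262,300,340),narrow=(330,270,390,345)))):
    img=cv2.imread(f"pics/{n}0.png"); P=cloud(n,np.load(f"{n}_d.npy"))
    for k,(a,b,c,e) in boxes.items():
        Q=P[b:e,a:c].reshape(-1,3); g=img[b:e,a:c].reshape(-1,3)
        m=(Q[:,2]>.02)&(Q[:,2]<.12); q=Q[m]
        r=cv2.minAreaRect(q[:,:2].astype(np.float32)*1000)
        w=q[:,2]>.06
        print(n,k,len(q),"rect",np.round(r[0],1),np.round(r[1],1),round(r[2],1),"zmax",np.round(np.percentile(q[:,2],[50,95,99]),4),"floor",np.median(Q[Q[:,2]<.01,2]), "wheeltop",q[w].mean(0))
        bar=m&(g.min(1)>200); print("  bar",bar.sum(),Q[bar].mean(0))
E
python3 m.py
```

```text
top wide 3040 rect [479.8 314.2] [ 70.4 112.1] 82.0 zmax [0.0608 0.0787 0.0805] floor 0.00227230417628243 wheeltop [0.47955314 0.31338341 0.07203711]
  bar 0 [nan nan nan]
top narrow 2266 rect [462.2 144.6] [112.   53.2] 12.9 zmax [0.0594 0.0779 0.08  ] floor 0.002217316286596971 wheeltop [0.46225508 0.14464174 0.07150005]
  bar 0 [nan nan nan]
side wide 2288 rect [479.1 312.9] [ 70.7 113.5] 81.7 zmax [0.0536 0.0768 0.0784] floor 0.0005842301395137802 wheeltop [0.47325267 0.31201246 0.07082091]
  bar 43 [0.45622362 0.31680806 0.06759059]
side narrow 1868 rect [461.5 142.5] [113.   54.1] 13.0 zmax [0.0511 0.0759 0.0779] floor 0.000526655720216642 wheeltop [0.45639493 0.14321942 0.07005908]
  bar 0 [nan nan nan]m.py:10: RuntimeWarning: Mean of empty slice.
  bar=m&(g.min(1)>200); print("  bar",bar.sum(),Q[bar].mean(0))
  ret = um.true_divide(
```

```bash
cat >roll.py <<'E'
from h import *
def st(t):
    s=arm.sense();print(t,round(s["time_s"],2),np.round(s["ee_pos"],4),"F",np.round(s["ft_force"],1),flush=True);return s
def roll(x,y,yaw,sgn,half=.0135,press=6.,ztop=.150):
    u=np.array([np.cos(yaw),np.sin(yaw),0])*sgn
    c=np.array([x,y,0]); best=None
    for s in(1,-1):
        Y=s*u;Z=np.array([0,0,-1.]);o=R.from_matrix(np.c_[np.cross(Y,Z),Y,Z]).as_rotvec()
        q=arm.ik(c-half*u+[0,0,.2],o)
        if q is not None and (best is None or abs(q[5])<best[0]): best=(abs(q[5]),o)
    a=c-half*u
    arm.move_ptp(a+[0,0,ztop+.05],best[1]); arm.dwell(.2)
    arm.movel(a+[0,0,ztop+.008],feed=.08); arm.dwell(.2)
    F0=st("above")["ft_force"][2]
    print(arm.movel(a+[0,0,ztop-.006],feed=.01,f_stop=3.0)); s=st("touch")
    z=s["ee_pos"][2]
    for i in range(8):
        if arm.sense()["ft_force"][2]-F0>press or z<ztop-.007: break
        z-=.0005; arm.movel(a+[0,0,z],feed=.01); arm.dwell(.1)
    st("pressed")
    for k in(.33,.67,1): 
        arm.movel(c+(2*k-1)*half*u+[0,0,z],feed=.03); st("roll")
    arm.dwell(.2)
    e=c+half*u
    arm.movel(e+[0,0,ztop+.05],feed=.08); st("up")
E
python3 - <<'E'
from roll import *
arm.grab()
roll(.4795,.3135,np.radians(-8.1),1)
p,d=arm.camera("side"); cv2.imwrite("pics/s1.png",cv2.resize(p[240:360,210:410,::-1],None,fx=4,fy=4))
E
```

```text
above 4.01 [0.4665 0.3157 0.1587] F [-0.1  0.4  0.2]
True
touch 4.97 [0.4659 0.3154 0.1478] F [-0.7  0.4  4.3]
pressed 6.38 [0.4661 0.3155 0.1461] F [-1.9 -0.   6.3]
roll 6.83 [0.4751 0.3142 0.1462] F [-1.4 -1.2  7.2]
roll 7.28 [0.4858 0.3128 0.1466] F [ 3.6 -2.1  6.9]
roll 7.73 [0.4936 0.3116 0.1462] F [-1.  -0.4  6.1]
up 8.76 [0.4925 0.3114 0.1994] F [-0.9 -0.3 -0.5]
```

View pics/s1.png

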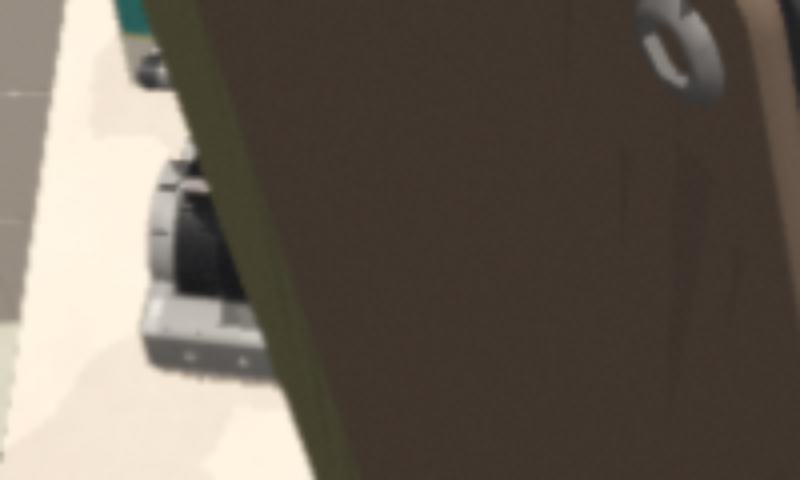

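The arm hides most of this view, but the wide wheel's bar has moved up level with the dark cheek ridge at about (190,186) in the crop. Next I'll roll the narrow wheel toward −x, back the arm off, and look at both.

```bash
python3 - <<'E'
from roll import *
roll(.4618,.1438,np.radians(12.9),-1)
arm.move_joints([1.275,.26,-.138,1.173,0,1.571])
p,d=arm.camera("side"); cv2.imwrite("pics/s2.png",cv2.resize(p[240:360,210:410,::-1],None,fx=4,fy=4))
p,d2=arm.camera("top"); cv2.imwrite("pics/t2.png",cv2.resize(p[230:350,210:410,::-1],None,fx=4,fy=4))
cv2.imwrite("pics/side0.png",arm.camera("side")[0][:,:,::-1]);cv2.imwrite("pics/top0.png",p[:,:,::-1]);np.save("side_d.npy",d);np.save("top_d.npy",d2)
E
python3 m.py 2>/dev/null
```

```text
above 10.58 [0.4754 0.1469 0.1586] F [-0.9 -0.1 -0.2]
True
touch 11.55 [0.4753 0.1469 0.1479] F [ 0.4 -0.4  3.9]
pressed 12.95 [0.4753 0.1469 0.1462] F [0.7 0.  7.1]
roll 13.4 [0.4673 0.1451 0.1466] F [1.5 0.8 6.6]
roll 13.86 [0.4559 0.1425 0.1459] F [-1.9 -1.4  7.5]
roll 14.31 [0.4482 0.1407 0.146 ] F [ 0.  -0.   6.2]
up 15.33 [0.4481 0.1406 0.1994] F [ 0.3 -0.5 -0.3]
top wide 3040 rect [480.  314.2] [ 70.4 112.2] 82.2 zmax [0.0608 0.0783 0.0802] floor 0.002291898843779871 wheeltop [0.47957373 0.31328658 0.0720661 ]
  bar 0 [nan nan nan]
top narrow 2269 rect [462.1 144.6] [111.9  53.1] 12.9 zmax [0.0598 0.078  0.08  ] floor 0.0022295084618754583 wheeltop [0.46213839 0.14478186 0.07147975]
  bar 0 [nan nan nan]
side wide 2286 rect [479.5 313.2] [ 71.5 114.1] 81.8 zmax [0.0538 0.0766 0.0783] floor 0.0006263191479765002 wheeltop [0.47325594 0.31217409 0.07073959]
  bar 48 [0.47445479 0.31641793 0.07212743]
side narrow 1859 rect [462.2 142.9] [114.4  54.1] 12.7 zmax [0.051  0.0759 0.0778] floor 0.0005915633238439068 wheeltop [0.4565211  0.14326701 0.07004466]
  bar 22 [0.4623754  0.14376553 0.07774264]
```

View pics/s2.png

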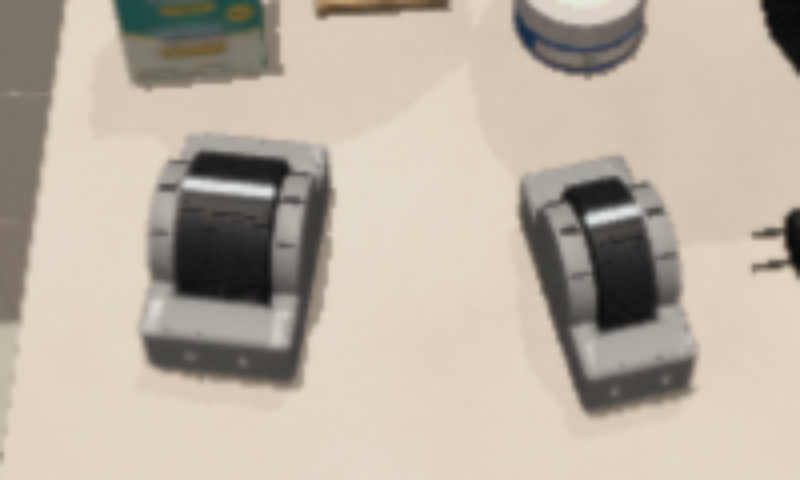

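View pics/t2.png

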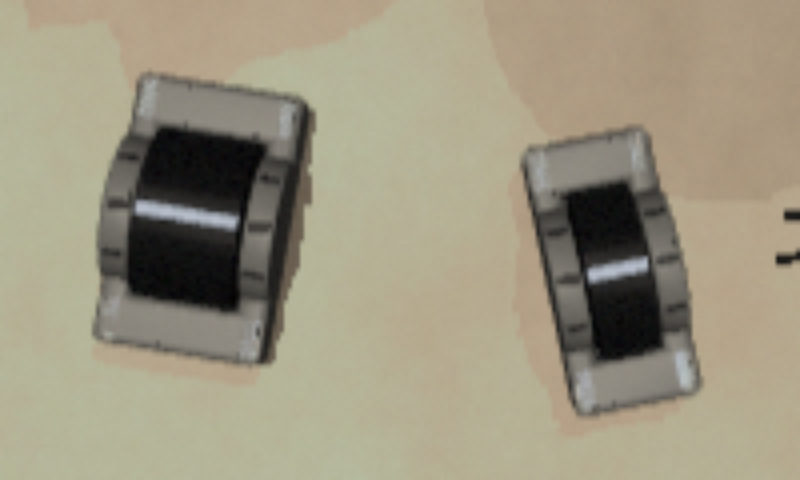

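Both bars, at (187,214) and (618,268) in the top crop, line up with the middle ridges, and the units moved less than 1 mm. Handing in.

```bash
python3 -c "
from plant import arm
print(arm.close_job())"
```

```text
the job is handed in; nothing more can be done
None
```

I rolled both thermostat wheels to their middle click (confirmed in both camera views), the units shifted less than 1 mm, and the job is handed in; no verdict came back.

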